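# Check the tray cart's brake lever

## Robot

A 6-joint arm with a two-finger parallel gripper is mounted at the origin on the work surface. World frame = base frame: x ahead of the robot, y to its left, z up, the work surface at z = 0. Lengths are in m, angles in rad, forces in N, time in s.
With the tool pointing down it reaches from about 0.3 to 1 m from the base axis. Payload 5.1 kg.
Tool frame: the origin (TCP) lies at the very end of the fingers, on their centre line; the grasp point (between the pads) lies 19 mm behind it; z points along the fingers, x is the direction in which the jaws open and shut, and the axes are right-handed (so a half turn about z gives the same grasp; the last joint's range is limited). The gripper opens to 95 mm and grips with 3 to 60 N. Pads are 20 mm wide; open, the fingers measure 119 mm over their backs; the gripper's body (75 mm by 180 mm) begins 59 mm behind the grasp point.
Start: joints at [1.25, 0.124, 1.65, -0, 1.367, -0.083], TCP at [0.153, 0.632, 0.215] pointing down, gripper open.
Joint ranges: [-2.61, 2.61], [-1.02, 2.33], [0.03, 2.71], [-1.35, 4.49], [0.32, 2.68], [-2.91, 2.91]. Speed limits (rad/s): [2.57, 2.57, 3.14, 3.14, 3.14, 3.14].

## Interface

Orientations are given as a unit quaternion [w, x, y, z].
In Python, from station import status, imaging, workorder gives the robot as it stands.
- The arm moves only by the tool apply_moves, never from a script. Its argument "increments" is text: rows parted by semicolons, each of 4 numbers parted by spaces: the shift along the world's x, y, z in units of 500 mm (1.0 is 500 mm), then the turn about the world's z in units of 90 degrees (1.0 is 90 degrees). In form: x y z yaw; .... A call has exactly 5 rows; each row is the pose to reach, as a shift and turn from the pose measured when the call began; what a row does not reach only later rows make up. A row lasts 1/8 s, in which the tool goes at most 62.5 mm and 10.7 degrees, less where a joint would pass 70% of its speed; a pose out of reach is approached as far as the arm can. A call with a number of a shift or a turn outside -1 to 1 is refused whole. A call with a gripper value outside its range is refused whole. "fingers" is the closure, from -1 (fully open) to 1 (shut), so that 0 is half open, set as the call begins (left out, the last holds). The fingers move at their own pace and stop on an object; "force" is the grip in N (left out, the last holds). Time passes only in rows, so rows that repeat a pose let the fingers close, or fill a call up. It gives the time, the measured TCP pose, the force and the opening at its end, in the units of the state.
- status.get_state(): the state, without advancing time (a new reading comes with each control period).
- imaging.grab_frame(name): name is "side" or "top" or "wrist"; returns a dict with "image" (420x560x3 uint8, red, green, blue), "depth" (420x560 float32, m along the optical axis (not along the pixel's ray), 0 where there is no reading), "K" (3x3 intrinsics, pixels), "xyz" and "rotation" of the camera in the world; the wrist camera has in their place "mount" (4x4, takes a point from camera to tool coordinates, whose origin is the TCP and whose axes are the tool frame's). Camera axes: x right, y up, looking along -z (the intrinsics and any distortion apply to the point x, -y, -z); pixel columns grow to the right and rows downward; lengths in m; the calibration is good to about 2 mm. The wrist camera is an equidistant fisheye: a pixel r from the principal point sees the ray r / f radians off the axis. A picture is of the moment at which its call begins: read the wrist's pose just before it.
- workorder.close_job(): hands the job in, once; it reports no verdict.
The state is a dict: "clock": time; "joint_pos": joint angles; "qd": joint speeds; "effort": joint torques, N m; "tool_pos": TCP position; "eef_rot": TCP orientation; "wrist_force": force on the tool from outside, world axes, zero at the start; "wrist_torque": the same for the moment, N m; "grip_width": finger opening in m.
Only numpy, scipy, OpenCV 4.12 (cv2) and the standard library are available. Lean on these libraries where they do the work, as an engineer would, in place of code of your own. Each camera call takes 0.05 s, during which the arm holds its last target. There are 200 camera calls.

## Task

Check the brake of the tray cart parked at the table: with the backs of the fingers, from the outside and without taking hold of anything, press its brake lever in towards the handlebar grip until it comes up firm on its stop, let it spring all the way back by itself, then press it firm against the stop a second time. Finish while still holding it in there with a steady, moderate push, so that I can look at the gap that is left to the grip. Touch only the lever: not the handlebar or grip, and leave everything on the table where it is.

Things in the scene. Friction and masses are not known exactly. Their poses are not given: they have to be found in the camera images.
- brake_lever (a joint): how far the brake lever is pressed, rad: 0 = let go, as it starts; grows as it is pressed; hard stop at 0.30 (26 mm of travel at the press point, some 20 mm left to the grip). Spring and rubbing push back with 1 to 3 N at first, 3 to 6 N near the stop; let go, it springs back by itself. Then the push rises steeply: 10 to 15 N is right for this check (8 to 25 N counts as firm)
- lever_face (a point): press point: on the outer (far) face of the lever blade, mid height, 155 mm above the table, 39 mm short of the blade's free end. Turns with the lever. x points out of the face, away from the bar (press along -x), y along the bar to its middle, z up. With the lever let go these are the cart's axes, the point is 71 mm from the bar's axis, and the pin is at x -42, y +82 mm from it
- grip_mid (a point): centre of the right-hand black rubber grip, on the bar's axis, 155 mm above the table; grip 115 mm long, 31 mm in diameter, along the bar. Its axes are the cart's: x across the bar, away from the robot; y along the bar; z up
- handlebar: the green cart's handlebar: straight steel bar 500 mm over its two grips, axis 155 mm above the table, black lever clamp, and two green tubes carrying it from its middle, sloping down and away over the table's far edge. Fixed. Origin at table level under the bar's middle; x across the bar, away from the robot, y along it. Nothing on it is over 25 mm above its axis
- small_sieve: round bamboo sieve with brown incense sticks, 220 mm across, 32 mm high, under the bar; origin at its underside. Leave alone
- spanner: steel spanner, 150 mm long, lying below the left end of the bar; leave alone
- grease_tin: flat red tin, 64 mm across, 42 mm high, on the table below the right grip; origin at its underside. Leave alone
- water_bottle: clear water bottle, 62 mm across, 180 mm high, between the robot and the bar, on the right or left; origin at its underside. Leave alone
- stick_cup: blue cup with incense sticks standing in it, 74 mm across, 183 mm high in all, between the robot and the bar, on the left or right; origin at its underside. Leave alone
- rolling_paddle: flat wooden rolling paddle, 245 mm long, 75 mm wide, 12 mm thick, on the left; leave alone
- water_bowl: white bowl, 116 mm across, 45 mm high, on the right; origin at its underside. Leave alone
- lever_pin (a point): centre of the lever's vertical pivot pin in the black clamp, inside the right grip; cart axes. The lever, the cart's only one, is a bare aluminium blade at the right (-y) end of the bar, on its far side seen from the robot, level with the bar; it runs from the pin outward along the grip, about 125 mm to its round free end, 15 mm high and 8 mm thick

How it is judged:
By the outcome, as a careful person would: the job done as asked, in the order asked, and still so for the second after the job is handed in, while the arm keeps its last pose, push and grip.
It also fails if it takes over 56 s, if anything falls off the work surface, if the arm or the gripper's body presses on something with over 40 N, if the wrist force passes 120 N, or if a joint passes its speed limit or range.

## Working session

There is one attempt and no reset: what is moved stays moved. The work goes in short steps, Python scripts to look and compute and a tool call to move; the robot and the scene stay as the last step left them, time stands still between calls to the robot, and variables do not carry over. Pictures are saved under pics/ and viewed, about 8 in all and at most 12, crops included, and the job is handed in when it is done.

Besides the shell and the picture viewer there is one more tool, called as name(argument=value, ...), one argument or row to a line, values as JSON. apply_moves: Moves the arm, as the interface text tells. Shifts and turns lie within -1 to 1; 1 stands for 500 mm of shift or 90 degrees of turn. Its arguments: {"type":"object","properties":{"increments":{"type":"string"},"fingers":{"type":"number"},"force":{"type":"number"}},"required":["increments"]}

```bash
mkdir -p pics
cat > h.py <<'E'
import numpy as np,cv2
from station import status,imaging,workorder
def grab(n):
    f=imaging.grab_frame(n); np.savez(f'/tmp/{n}.npz',**f); return f
def pt(f,u,v,d=None):
    K=f['K']; d=f['depth'][int(v),int(u)] if d is None else d
    p=np.array([(u-K[0,2])/K[0,0]*d,-(v-K[1,2])/K[1,1]*d,-d])
    return np.array(f['rotation'])@p+f['xyz']
E
python3 - <<'E'
from h import *
s=status.get_state(); print({k:np.round(v,3) for k,v in s.items()})
for n in ['top','side']:
    f=grab(n); print(n,f['K'].tolist(),f['xyz'],np.round(f['rotation'],3).tolist())
    cv2.imwrite(f'pics/{n}1.png',cv2.resize(f['image'][:,:,::-1],(800,600)))
E
```

```text
{'clock': np.float64(0.0), 'joint_pos': array([ 1.25 ,  0.124,  1.652, -0.   ,  1.367, -0.083]), 'qd': array([-0.001, -0.   ,  0.001,  0.   ,  0.   ,  0.001]), 'effort': array([-2.0000e-03, -4.1761e+01, -3.5993e+01,  7.7000e-02,  4.9000e-02,
       -0.0000e+00]), 'tool_pos': array([0.153, 0.631, 0.213]), 'eef_rot': array([ 0.001,  0.786,  0.618, -0.001]), 'wrist_force': array([-0.931, -1.337, -0.455]), 'wrist_torque': array([-0.071,  0.048,  0.031]), 'grip_width': np.float64(0.095)}
top [[432.04148874107284, 0.0, 284.35944628834204], [0.0, 432.04148874107284, 212.74091178226655], [0.0, 0.0, 1.0]] [0.36151148 0.04342099 1.21482984] [-0.706, -0.042, 0.035, 0.706]
side [[379.6574606836819, 0.0, 279.6947061478426], [0.0, 379.6574606836819, 215.66181771698137], [0.0, 0.0, 1.0]] [ 0.15374405 -0.77154959  0.87794809] [0.891, 0.407, -0.072, -0.186]
```

View pics/top1.png

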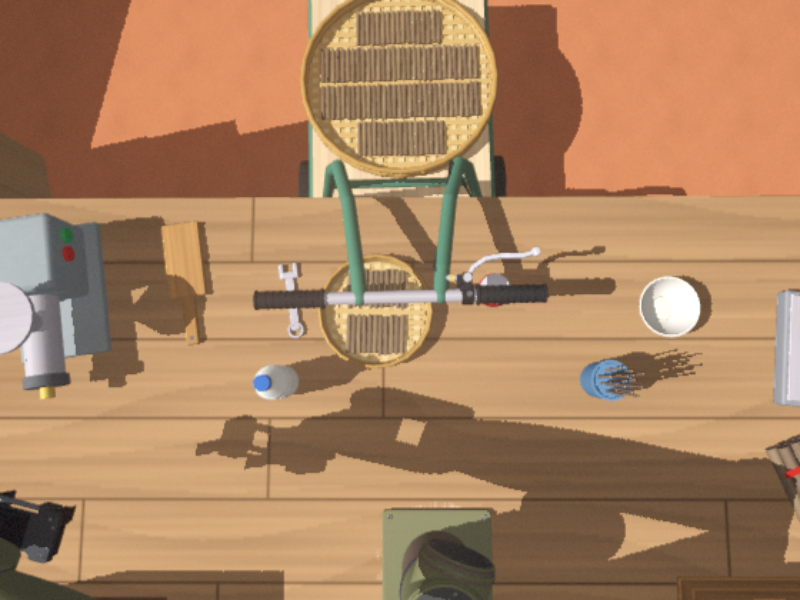

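View pics/side1.png

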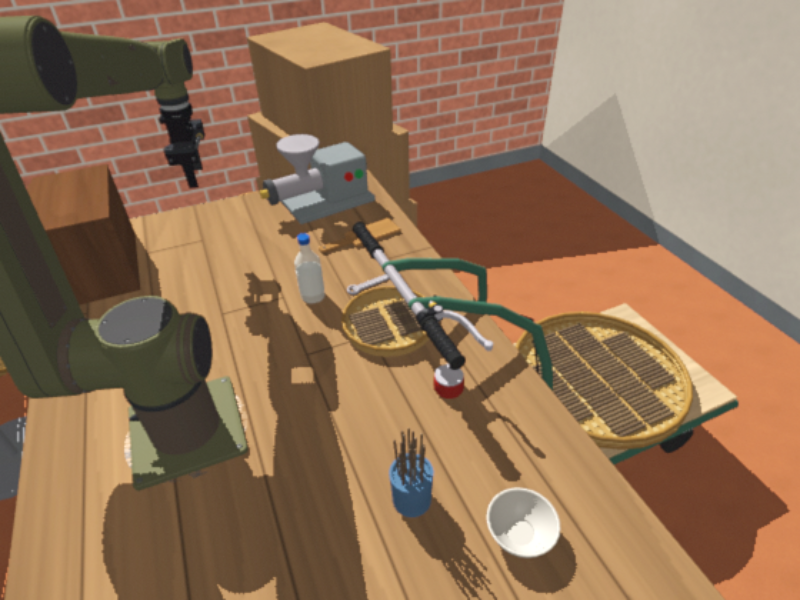

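Top view (800×600): the bar runs from (255,299) to (547,293). The lever blade goes from the clamp at (466,277) to its free end at (537,251), and the tin sits under the right grip at (494,290). The arm starts at the lower left. Next I'll enlarge the lever.

Run:
```python
from h import *
f=dict(np.load('/tmp/top.npz'))
c=f['image'][160:225,300:400,::-1]
cv2.imwrite('pics/crop1.png',cv2.resize(c,(800,520),interpolation=cv2.INTER_CUBIC))
for u,v in [(255,299),(300,299),(547,293),(520,294),(537,251),(505,257),(480,264)]:
    print((u,v),np.round(pt(f,u*.7,v*.7),3))
```

```text
Traceback (most recent call last):
  File "h.py", line 8, in pt
    return np.array(f['rotation'])@p+f['xyz']
           ~~~~~~~~~~~~~~~~~~~~~~~^~
ValueError: matmul: Input operand 1 has a mismatch in its core dimension 0, with gufunc signature (n?,k),(k,m?)->(n?,m?) (size 3 is different from 4)
```

View pics/crop1.png

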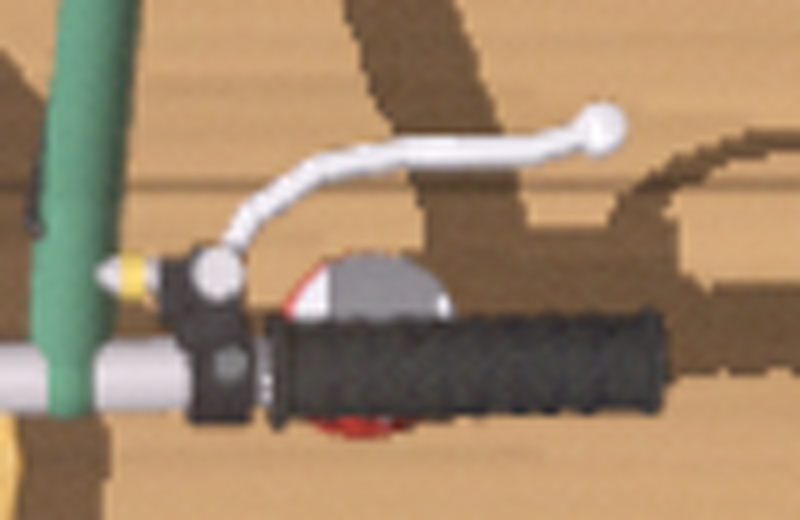

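The crop shows the pin at (217,273), the blade's free end at (627,128), and the press point on the far face near (500,136). The grip runs from (270,370) to (663,362).

```bash
sed -i "s/return np.array(f\['rotation'\])@p/from scipy.spatial.transform import Rotation as R; q=np.array(f['rotation']); return R.from_quat(q[[1,2,3,0]]).as_matrix()@p/" h.py
python3 - <<'E'
from h import *
f=dict(np.load('/tmp/top.npz'))
zc=f['xyz'][2]
def cp(a,b,z=.155):
    u,v=300+a/8-.5+1/16,160+b/8-.5+1/16
    print((a,b),np.round(pt(f,u,v,zc-z),4),'measured',np.round(pt(f,u,v),3))
    return pt(f,u,v,zc-z)
pin=cp(217,273,.16);cp(627,128);p=cp(500,136);cp(500,150);g0=cp(270,370);g1=cp(663,362);cp(100,377)
l=pt(f,255*.7,299*.7,zc-.155); r=pt(f,547*.7,293*.7,zc-.155)
print(l,r,np.linalg.norm(l-r))
a=(l-r)/np.linalg.norm(l-r); print('bar dir',a,np.degrees(np.arctan2(-a[0],a[1])))
x=np.array([a[1],-a[0],0])
print('press rel pin along x,y',(p-pin)@x,(p-pin)@a,'to axis',(p-r)@x)
lf=pin+.042*x-.082*a; print('lever_face from pin',lf)
E
```

```text
(217, 273) [ 0.5226 -0.0504  0.1704] measured [ 0.523 -0.05   0.171]
(627, 128) [ 0.5675 -0.1766  0.1692] measured [ 0.57  -0.179  0.157]
(500, 136) [ 0.5651 -0.1376  0.1693] measured [ 0.599 -0.168 -0.004]
(500, 150) [ 0.5608 -0.1376  0.1688] measured [ 0.562 -0.139  0.164]
(270, 370) [ 0.4938 -0.067   0.1621] measured [ 0.493 -0.067  0.165]
(663, 362) [ 0.4962 -0.1875  0.1613] measured [0.362 0.043 1.215]
(100, 377) [ 0.4917 -0.0149  0.1623] measured [ 0.491 -0.015  0.168]
[0.48542878 0.3127499  0.16466259] [ 0.4955128  -0.18865073  0.16116525] 0.5015142132304715
bar dir [-0.02010715  0.99977351  0.00697356] 1.1521602579156687
press rel pin along x,y 0.04073088361656753 -0.0881164890487629 to axis 0.07061425019550313
lever_face from pin [ 0.56626086 -0.13149241  0.16986369]
```

Target press point is about (0.567, −0.137, 0.155), with the cart turned about +1.2°. I'll close the fingers (about 24 mm over their backs), set the jaw axis across the bar and come down beyond the lever. First: lift and turn.

apply_moves(
  increments="0 0 0.1 -0.1; 0 0 0.2 -0.2; 0 0 0.3 -0.3; 0.05 -0.09 0.38 -0.4; 0.1 -0.18 0.4 -0.5",
  fingers=1,
  force=20,
)

```text
clock: 0.72
tool_pos: [0.2034, 0.5409, 0.4167]
eef_rot: [-0.001, 0.963, 0.269, 0.001]
wrist_force: [-0.2, 0.0, 0.3]
grip_width: 0.0503
```

apply_moves(
  increments="0.06 -0.1 0 -0.1; 0.12 -0.2 0 -0.2; 0.18 -0.3 0 -0.3; 0.24 -0.4 0 -0.33; 0.3 -0.5 0 -0.33",
)

```text
clock: 1.35
tool_pos: [0.3539, 0.2892, 0.4162]
eef_rot: [-0.001, 1.0, 0.013, 0.001]
wrist_force: [0.5, 0.4, 0.3]
grip_width: 0.0024
```

apply_moves(
  increments="0.06 -0.1 0 0; 0.12 -0.2 0 0; 0.18 -0.3 0 0; 0.24 -0.4 0 0; 0.3 -0.5 0 0",
)

```text
clock: 1.98
tool_pos: [0.5044, 0.0373, 0.4159]
eef_rot: [-0.001, 1.0, 0.013, 0.001]
wrist_force: [-0.2, 1.1, 0.4]
grip_width: 0.0004
```

apply_moves(
  increments="0.05 -0.09 0 0; 0.1 -0.18 0 0; 0.15 -0.27 0 0; 0.2 -0.349 0 0; 0.2 -0.349 -0.1 0",
)

```text
clock: 2.6
tool_pos: [0.6069, -0.1405, 0.3686]
eef_rot: [0.0, 1.0, 0.011, 0.004]
wrist_force: [0.9, 1.2, -0.0]
grip_width: 0.0007
```

Run:
```python
from h import *
s=status.get_state(); print(s['clock'],np.round(s['tool_pos'],4),np.round(s['wrist_force'],2))
f=grab('wrist'); print(f['K'].tolist(),np.round(f['mount'],3).tolist())
cv2.imwrite('pics/w1.png',cv2.resize(f['image'][:,:,::-1],(800,600)))
```

```text
2.6 [ 0.6069 -0.1405  0.3686] [ 0.9   1.21 -0.  ]
[[325.19226210127806, 0.0, 276.3876230360214], [0.0, 325.19226210127806, 209.27835267509388], [0.0, 0.0, 1.0]] [[1.0, 0.0, -0.001, 0.001], [-0.0, -0.972, -0.236, -0.065], [-0.001, 0.236, -0.972, -0.17], [0.0, 0.0, 0.0, 1.0]]
```

View pics/w1.png

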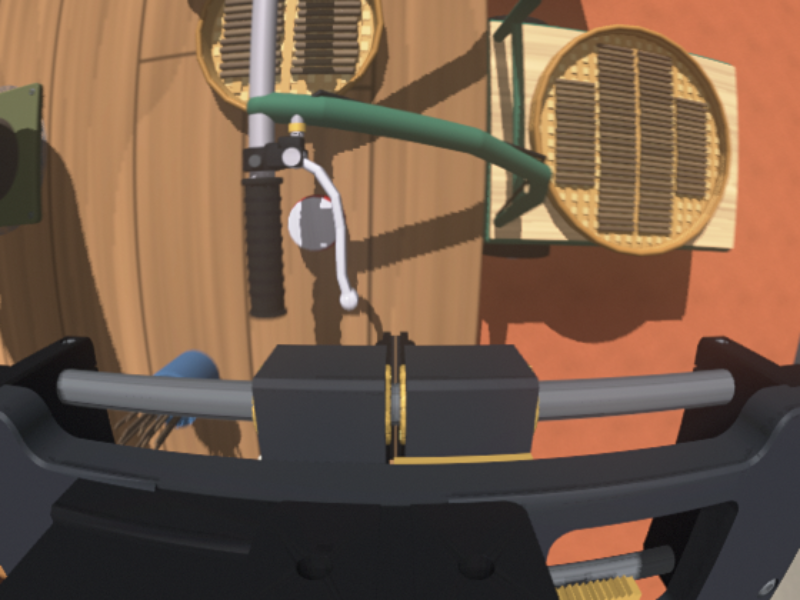

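The wrist view shows the lever blade running from the clamp (290,155) to its end (348,298). The closed fingertips near (395,335) are clear on its far side, so I can descend.

apply_moves(
  increments="0 0.003 -0.1 0; 0 0.003 -0.2 0; 0 0.003 -0.3 0; 0 0.003 -0.4 0; 0 0.003 -0.45 0",
)

```text
clock: 3.28
tool_pos: [0.6005, -0.1356, 0.1275]
eef_rot: [-0.004, 1.0, 0.012, -0.008]
wrist_force: [0.2, 0.2, -0.1]
grip_width: 0.001
```

apply_moves(
  increments="0 0 0 0; 0 0 0 0; 0 0 0 0; 0 0 0 0; 0 0 0 0",
)

```text
clock: 3.9
tool_pos: [0.6009, -0.1357, 0.1284]
eef_rot: [-0.004, 1.0, 0.012, -0.007]
wrist_force: [0.2, 0.1, 0.1]
grip_width: 0.0007
```

Run:
```python
from h import *
s=status.get_state(); print(s['clock'],np.round(s['tool_pos'],4),np.round(s['wrist_force'],2))
f=grab('side')
cv2.imwrite('pics/s2.png',cv2.resize(f['image'][190:300,260:400,::-1],(800,628))[:600])
```

```text
3.9 [ 0.6009 -0.1357  0.1284] [0.21 0.13 0.14]
```

View pics/s2.png

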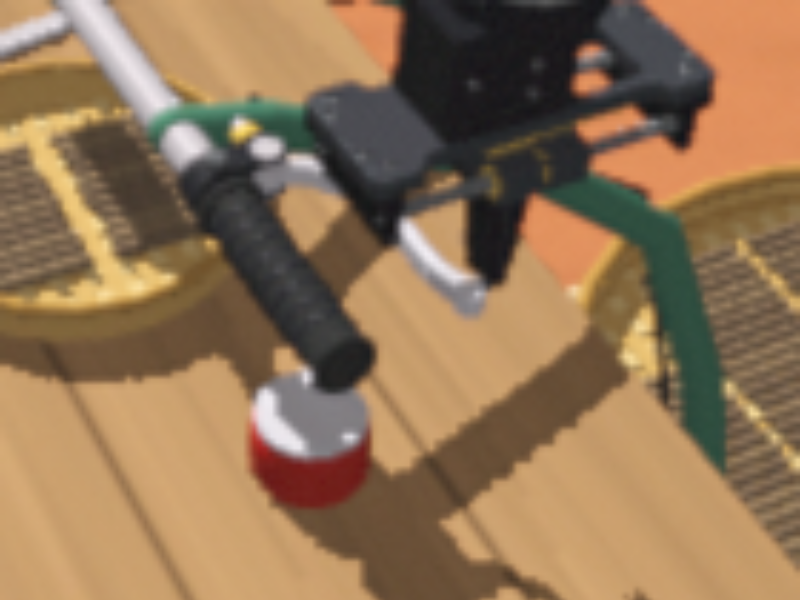

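The fingers are just beyond the blade, with the body clear above the grip. They came down about 13 mm lower than intended, so I'll raise them, then approach.

apply_moves(
  increments="0 0 0.025 0; 0 0 0.025 0; -0.005 0 0.025 0; -0.01 0 0.025 0; -0.016 0 0.025 0",
)

```text
clock: 4.58
tool_pos: [0.5923, -0.1356, 0.1402]
eef_rot: [-0.004, 1.0, 0.012, -0.007]
wrist_force: [-0.6, -0.3, -0.7]
grip_width: 0.0008
```

apply_moves(
  increments="0 0 0 0; -0.004 0 0 0; -0.008 0 0 0; -0.012 0 0 0; -0.016 0 0 0",
)

```text
clock: 5.2
tool_pos: [0.5842, -0.1356, 0.1402]
eef_rot: [-0.004, 1.0, 0.012, -0.007]
wrist_force: [-0.3, -0.5, 0.4]
grip_width: 0.0005
```

apply_moves(
  increments="-0.003 0 0 0; -0.006 0 0 0; -0.009 0 0 0; -0.012 0 0 0; -0.012 0 0 0",
)

```text
clock: 5.82
tool_pos: [0.5781, -0.1356, 0.1402]
eef_rot: [-0.004, 1.0, 0.012, -0.007]
wrist_force: [0.2, 0.2, -0.1]
grip_width: -0.0001
```

apply_moves(
  increments="-0.004 -0.001 0 -0.01; -0.008 -0.002 0 -0.02; -0.012 -0.004 0 -0.035; -0.016 -0.006 0 -0.05; -0.02 -0.008 0 -0.065",
)

```text
clock: 6.45
tool_pos: [0.5682, -0.1399, 0.1403]
eef_rot: [-0.004, 0.999, -0.04, -0.007]
wrist_force: [1.6, -2.0, 0.4]
grip_width: 0.0002
```

Run:
```python
from h import *
for i in range(3):
    f=grab('top'); s=status.get_state(); print(s['clock'],np.round(s['tool_pos'],4),np.round(s['wrist_force'],2))
cv2.imwrite('pics/t2.png',cv2.resize(f['image'][150:225,290:390,::-1],(800,600),interpolation=cv2.INTER_CUBIC))
```

```text
6.5 [ 0.5679 -0.1399  0.1404] [ 1.91 -1.44  0.05]
6.55 [ 0.5681 -0.1399  0.1404] [ 2.04 -0.53  0.29]
6.6 [ 0.5681 -0.1398  0.1404] [ 2.1  -0.78  0.36]
```

View pics/t2.png

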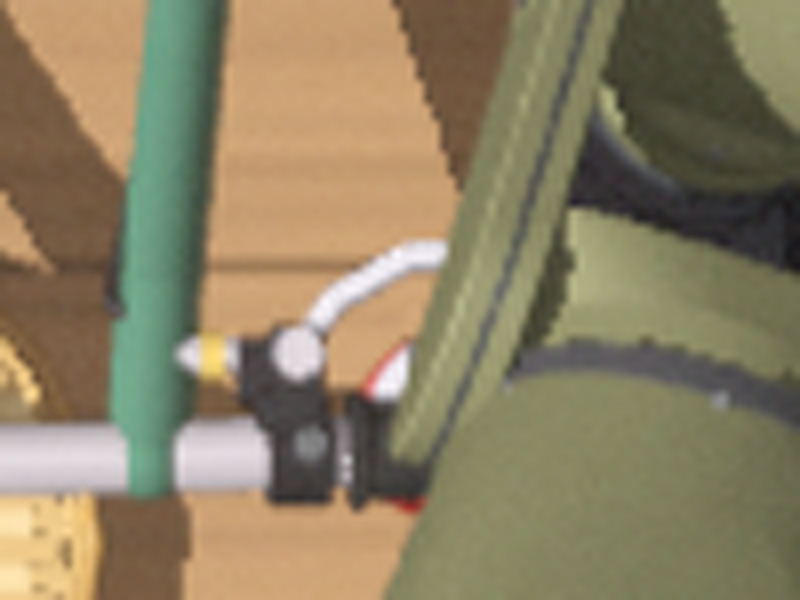

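In contact at about 2 N; the arm hides the lever in the top view. I'll keep following its arc.

apply_moves(
  increments="-0.004 -0.002 0 -0.015; -0.008 -0.004 0 -0.03; -0.012 -0.006 0 -0.045; -0.016 -0.008 0 -0.06; -0.02 -0.01 0 -0.075",
)

```text
clock: 7.22
tool_pos: [0.5579, -0.1445, 0.1404]
eef_rot: [-0.005, 0.995, -0.099, -0.007]
wrist_force: [0.7, 1.7, 0.0]
grip_width: 0.0003
```

apply_moves(
  increments="-0.002 -0.001 0 -0.008; -0.004 -0.002 0 -0.015; -0.006 -0.003 0 -0.022; -0.008 -0.004 0 -0.03; -0.01 -0.005 0 -0.037",
)

```text
clock: 7.85
tool_pos: [0.5529, -0.1469, 0.1403]
eef_rot: [-0.005, 0.992, -0.128, -0.007]
wrist_force: [1.8, 1.5, -0.7]
grip_width: 0.0003
```

apply_moves(
  increments="-0.001 -0.0005 0 -0.003; -0.002 -0.001 0 -0.006; -0.003 -0.0015 0 -0.01; -0.004 -0.002 0 -0.015; -0.005 -0.0025 0 -0.02",
)

```text
clock: 8.48
tool_pos: [0.5504, -0.1482, 0.1403]
eef_rot: [-0.005, 0.99, -0.144, -0.007]
wrist_force: [1.4, 0.8, 0.9]
grip_width: 0.0001
```

apply_moves(
  increments="-0.001 -0.0003 0 0; -0.002 -0.0006 0 0; -0.003 -0.001 0 0; -0.003 -0.001 0 0; -0.003 -0.001 0 0",
)

```text
clock: 9.1
tool_pos: [0.5488, -0.1487, 0.1404]
eef_rot: [-0.005, 0.99, -0.144, -0.007]
wrist_force: [1.6, 0.9, 0.8]
grip_width: 0.0006
```

apply_moves(
  increments="-0.001 -0.0003 0 0; -0.002 -0.0006 0 0; -0.002 -0.0006 0 0; -0.002 -0.0006 0 0; -0.002 -0.0006 0 0",
)

```text
clock: 9.72
tool_pos: [0.5478, -0.149, 0.1403]
eef_rot: [-0.005, 0.99, -0.144, -0.007]
wrist_force: [1.2, 1.5, -0.0]
grip_width: 0.0008
```

apply_moves(
  increments="-0.001 -0.0003 0 0; -0.002 -0.0006 0 0; -0.003 -0.001 0 0; -0.003 -0.001 0 0; -0.003 -0.001 0 0",
)

```text
clock: 10.35
tool_pos: [0.547, -0.1493, 0.1405]
eef_rot: [-0.006, 0.99, -0.144, -0.006]
wrist_force: [4.4, 2.4, -1.0]
grip_width: 0.0004
```

Run:
```python
from h import *
F=[]
for i in range(4):
    f=grab('side'); s=status.get_state(); F.append(s['wrist_force'])
print(s['clock'],np.round(s['tool_pos'],4),np.mean(F,0))
cv2.imwrite('pics/s3.png',cv2.resize(f['image'][200:275,290:390,::-1],(800,600),interpolation=cv2.INTER_CUBIC))
```

```text
10.55 [ 0.547  -0.1492  0.1404] [ 4.50833448  2.65524915 -1.12145946]
```

View pics/s3.png

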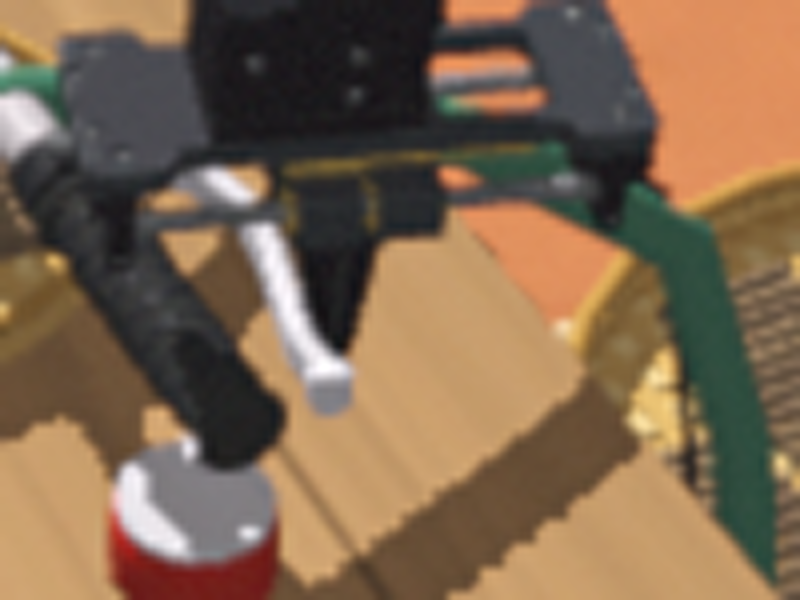

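The lever is pressed well in. The push is rising and the commanded motion is no longer fully reached, so I'm at the stop's onset. I'll firm it up.

apply_moves(
  increments="-0.002 -0.0006 0 0; -0.003 -0.001 0 0; -0.003 -0.001 0 0; -0.003 -0.001 0 0; -0.003 -0.001 0 0",
)

```text
clock: 11.18
tool_pos: [0.547, -0.1492, 0.1406]
eef_rot: [-0.006, 0.99, -0.144, -0.004]
wrist_force: [7.4, 3.0, -1.8]
grip_width: 0.0004
```

apply_moves(
  increments="-0.002 -0.0006 0 0; -0.004 -0.001 0 0; -0.004 -0.001 0 0; -0.004 -0.001 0 0; -0.004 -0.001 0 0",
)

```text
clock: 11.8
tool_pos: [0.547, -0.1493, 0.1408]
eef_rot: [-0.007, 0.99, -0.144, -0.001]
wrist_force: [9.7, 3.6, -3.6]
grip_width: 0.0003
```

apply_moves(
  increments="-0.004 -0.001 0 0; -0.005 -0.0015 0 0; -0.005 -0.0015 0 0; -0.005 -0.0015 0 0; -0.005 -0.0015 0 0",
)

```text
clock: 12.42
tool_pos: [0.5471, -0.1494, 0.141]
eef_rot: [-0.008, 0.99, -0.144, 0.002]
wrist_force: [11.2, 3.9, -3.9]
grip_width: 0.0002
```

First press is firm: about 12 N and no further travel. Now I'll back off along the arc until fully clear, so it springs back.

apply_moves(
  increments="0.018 0.008 0 0.04; 0.036 0.016 0 0.08; 0.054 0.022 0 0.12; 0.072 0.026 0 0.16; 0.09 0.0276 0 0.2",
)

```text
clock: 13.05
tool_pos: [0.5914, -0.136, 0.1406]
eef_rot: [-0.008, 1.0, 0.014, -0.0]
wrist_force: [-0.1, -0.5, 0.6]
grip_width: 0.0003
```

apply_moves(
  increments="0 0 0 0; 0 0 0 0; 0 0 0 0; 0 0 0 0; 0 0 0 0",
)

```text
clock: 13.68
tool_pos: [0.5913, -0.136, 0.1406]
eef_rot: [-0.008, 1.0, 0.014, -0.001]
wrist_force: [-0.4, -0.1, 0.1]
grip_width: 0.0006
```

Run:
```python
from h import *
F=[]
for i in range(4):
    f=grab('side'); s=status.get_state(); F.append(s['wrist_force'])
print(s['clock'],np.round(s['tool_pos'],4),np.mean(F,0))
cv2.imwrite('pics/s4.png',cv2.resize(f['image'][200:275,290:390,::-1],(800,600),interpolation=cv2.INTER_CUBIC))
```

```text
13.875 [ 0.5914 -0.136   0.1405] [-0.06963209 -0.25098394 -0.13164974]
```

View pics/s4.png

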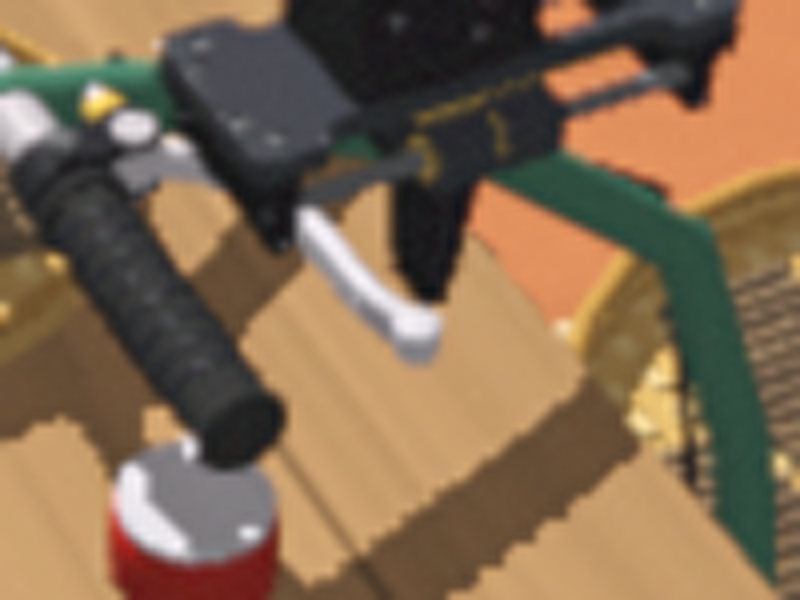

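The lever has sprung back: its end is at (415,335) in the crop, i.e. full-frame (342,242), the same as before the press. Force is zero, so nothing is touching. Second press.

apply_moves(
  increments="-0.01 0 0 0; -0.02 0 0 0; -0.03 -0.001 0 0; -0.036 -0.004 0 -0.03; -0.044 -0.008 0 -0.06",
)

```text
clock: 14.5
tool_pos: [0.5695, -0.1401, 0.1407]
eef_rot: [-0.008, 0.999, -0.034, 0.001]
wrist_force: [0.9, -0.1, -0.2]
grip_width: 0.0005
```

apply_moves(
  increments="-0.008 -0.004 0 -0.03; -0.016 -0.008 0 -0.06; -0.024 -0.012 0 -0.09; -0.032 -0.016 0 -0.12; -0.038 -0.018 0 -0.14",
)

```text
clock: 15.12
tool_pos: [0.5506, -0.1489, 0.1409]
eef_rot: [-0.008, 0.989, -0.144, 0.002]
wrist_force: [1.6, 0.7, 0.8]
grip_width: 0.0001
```

apply_moves(
  increments="-0.002 -0.0006 0 0; -0.004 -0.001 0 0; -0.006 -0.0015 0 0; -0.007 -0.0015 0 0; -0.007 -0.0015 0 0",
)

```text
clock: 15.75
tool_pos: [0.5474, -0.1496, 0.1411]
eef_rot: [-0.008, 0.989, -0.144, 0.002]
wrist_force: [3.2, 0.8, -0.4]
grip_width: 0.0008
```

apply_moves(
  increments="-0.003 -0.001 0 0; -0.005 -0.0015 0 0; -0.005 -0.0015 0 0; -0.005 -0.0015 0 0; -0.005 -0.0015 0 0",
)

```text
clock: 16.38
tool_pos: [0.5471, -0.1497, 0.1413]
eef_rot: [-0.009, 0.989, -0.144, 0.005]
wrist_force: [10.6, 3.3, -4.3]
grip_width: 0.0004
```

apply_moves(
  increments="-0.004 -0.001 0 0; -0.005 -0.0015 0 0; -0.005 -0.0015 0 0; -0.005 -0.0015 0 0; -0.005 -0.0015 0 0",
)

```text
clock: 17.0
tool_pos: [0.5472, -0.1497, 0.1415]
eef_rot: [-0.01, 0.989, -0.144, 0.009]
wrist_force: [12.1, 3.5, -5.8]
grip_width: 0.0004
```

Run:
```python
from h import *
F=[]
for i in range(12):
    f=grab('side'); s=status.get_state(); F.append(s['wrist_force'])
print(s['clock'],np.round(s['tool_pos'],4),np.mean(F,0),np.ptp(F,0),F[0],F[-1])
cv2.imwrite('pics/s5.png',cv2.resize(f['image'][200:275,290:390,::-1],(800,600),interpolation=cv2.INTER_CUBIC))
```

```text
17.6 [ 0.5472 -0.1497  0.1415] [11.81731828  3.71799094 -5.02750607] [1.70543556 1.68399859 1.68488097] [12.32193458  3.37660864 -4.39153175] [11.47506977  3.62173287 -4.95122821]
```

View pics/s5.png

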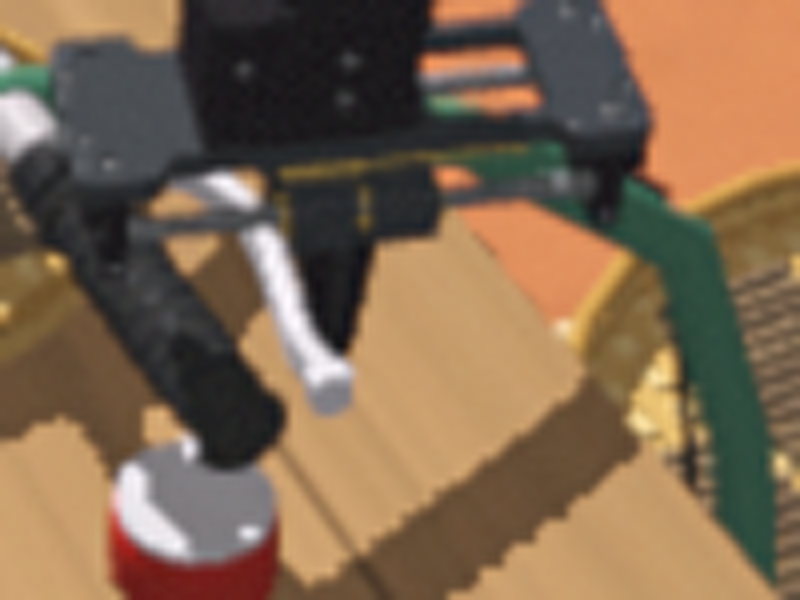

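The lever sits on its stop, with its end at (328,385), the same place as at the end of the first press. Only the finger is against the blade, and the push holds steady. Handing in.

```bash
python3 -c "
from station import workorder; print(workorder.close_job())"
```

```text
the job is handed in; nothing more can be done
None
```

The brake check is done, and the arm is still holding the lever in on its stop for you to look at the gap. I pressed from outside with the back of the closed fingers, along the lever's arc.

- **First press:** it came up firm at about 12 N, and the tool stopped moving at x ≈ 0.547 m.
- **Release:** I backed off fully clear. The wrist force fell to zero, and in the side picture the lever end was back where it started.
- **Second press:** it stopped at the same place. The sideways push averaged 12.4 N over 0.6 s and varied by under 2 N.

The job was handed in at about 17.6 s of the 56 s allowed.

**What the checks didn't settle:**
- The force also has a downward part of about 5 N, probably friction and a slight tilt of the finger on the blade.
- Near the stop I read about 2 N before it firmed up, less than the 3–6 N you gave. Noise was around 1 N.
- I did not measure the gap to the grip; the arm hides the lever in the top view.
- In the side pictures I saw no contact with the bar or grip, and the tin below it had not moved. I did not recheck the other things on the table with a final full view.

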